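# Fit a pattern block in the tile bed and clamp it

## Task

Fit the white pattern block with the blue star into the recess of the wooden tile bed: slide it along the bed between the fences, without lifting it off, until it drops into the mouth of the recess, and with the clamp still open press it down until it is flush with the bed. Then swing the red-handled clamp arm over onto the block so that its foot holds it, and let go. Leave the terracotta block, the bowl, the jar and the brush where they are.

Things in the scene. Friction and masses are not known exactly. Their poses are not given: they have to be found in the camera images.
- bed: the tile bed: fixed wooden block, 78 mm (x) by 300 mm (y), face 45 mm above the bench. Origin under the recess's centre at bench level; z up, y along the bed (blocks slide along it), x across it towards the clamp. Two aluminium fences along y, 6 mm high on the face and 8 mm thick, leave a channel 54 mm wide (x from -27 to 27 mm), open at both ends
- recess (a point): centre of the recess's mouth, in the plane of the bed's face (45 mm above the bench); axes as the bed's. The recess is 54 mm (x) by 64 mm (y), and 14 mm deep when the pad is down.
- pad (a joint): black rubber knock-out pad that fills the recess's floor: 0 = up (its top 5 mm below the bed's face), 0.009 = down on its stop (14 mm below the face; m). It slides stiffly (about 6 N) and stays where it is pushed; it cannot tip.
- block: white pattern block with a blue eight-armed star on top, loose, 50 mm (x) by 60 mm (y) by 14 mm thick, about 0.1 kg. Origin at the centre of its underside, z up. It starts flat on the bed's face in the channel, 80 to 105 mm from the recess's centre on one side or the other (+y or -y of the bed).
- block_top (a point): centre of the white block's top face, 14 mm above its underside
- spare: terracotta pattern block with white rings on top, same size as the white one, loose, lying in the channel on the other side of the recess; not to be moved. Origin at the centre of its underside
- clamp (a joint): hinge of the clamp arm (rad): 0 = closed, the arm level and pointing along the bed's -x over the recess with its foot on the flush block; 1.57 = upright; starts leaning back at 1.75 to 1.95, stop at 2.05. Some friction: it stays where left within about 0.3 rad of upright and falls shut when brought nearer to the block.
- clamp_hinge (a point): on the clamp's hinge axis (parallel to the bed's y), 70 mm from the recess's centre along the bed's +x, 75 mm above the bench, between two steel cheeks (15 mm either way in x and 19 mm in y of this point, up to 87 mm above the bench) on a step of the bed as high as its face
- clamp_grip (a point): middle of the clamp arm's red round grip, 106 mm from the hinge along the arm; the grip is 22 mm thick and 52 mm long (80 to 132 mm from the hinge); nearer to the hinge the arm is a steel bar 20 mm wide and 12 mm thick
- foot: black foot of the clamp, 18 mm across, on a thin stem under the steel bar 70 mm from the hinge. Origin at the stem's top, 6 mm under the arm's centre line; the sole lies 24 mm below that when closed (on the block's middle). It swivels a little
- bowl: white bowl, 110 mm across, 50 mm high, loose, beyond the bed; origin under its centre
- jar: milky white jar with a lid, 64 mm across, 85 mm high, loose, beyond the bed; origin under its centre
- brush: brush, 180 mm long, loose, lying flat on the bench between robot and bed, roughly along the bed; origin under its middle
Mind the look-alikes: they are no part of the job. What is meant by the block is not purple or turquoise, and is the larger of those in its own colour.

How it is judged:
On the way, in this order (a step that is already met when the one before it is completed fails the run):
1. the white block is flush in the recess (top within 1.5 mm of the bed's face) with the clamp arm still open (above 1.2 rad) (z of block_top in the frame of recess between -0.0015 and 0.0015 m and horizontal distance between block_top and recess below 0.004 m and angle between block's own z axis and vertical below 0.05 rad and value of joint clamp above 1.2 rad), for 0.2 s.
2. the clamp arm is closed (within 0.05 rad of level) with its foot on the block (value of joint clamp between -0.05 and 0.05 rad and contact force between foot and block above 0.2 N), for 0.2 s.
At the end, for the whole second after the job is handed in: white block at rest in the recess, level (0.05 rad), top within 1.5 mm of the bed's face, centre within 4 mm of the recess's; clamp within 0.05 rad of closed, its foot bearing on the block; terracotta block moved less than 15 mm, bowl, jar and brush less than 30 mm (all of step 2 and z of block_top in the frame of recess between -0.0015 and 0.0015 m and horizontal distance between block_top and recess below 0.004 m and angle between block's own z axis and vertical below 0.05 rad and linear speed of block below 0.02 m/s and distance of spare from where it was at the start of the episode below 0.015 m and distance of each of bowl, jar, brush from where it was at the start of the episode below 0.03 m); the robot touches nothing.
It fails at once if the white block is lifted off the bed (its underside's centre more than 12 mm above the bed's face) (z of block in the frame of recess above 0.012 m).
It fails at once if the terracotta block is moved by more than 15 mm (distance of spare from where it was at the start of the episode above 0.015 m).
It fails at once if the bowl, jar or brush is moved by more than 30 mm (distance of any of bowl, jar, brush from where it was at the start of the episode above 0.03 m).
It also fails if it takes over 53 s, if anything falls off the work surface, if the arm or the gripper's body presses on something with over 40 N, if the wrist force passes 120 N, or if a joint passes its speed limit or range.

## Robot

A 7-joint arm with a two-finger parallel gripper is mounted at the origin on the work surface. World frame = base frame: x ahead of the robot, y to its left, z up, the work surface at z = 0. Lengths are in m, angles in rad, forces in N, time in s.
With the tool pointing down it reaches from about 0.425 to 0.925 m from the base axis. Payload 6.8 kg.
Tool frame: the origin (TCP) lies on the front face of the gripper's body, between the roots of the fingers; the fingertips stand 73 mm ahead of it and the grasp point (between the pads) lies 54 mm ahead of it (env.nose_length is the distance from the TCP to the fingertips, in m); z points along the fingers, y is the line along which they close (so a half turn about z gives the same grasp; the last joint's range is limited). The gripper opens to 85 mm and grips with 20 to 120 N. Pads are 22 mm wide; open, the fingers measure 114 mm over their backs; the gripper's body (76 mm by 85 mm) begins 54 mm behind the grasp point. The pads swing forward as they close: fully open they stand 13 mm farther back than shut.
Start: joints at [-1.305, 0.477, 0.022, 1.555, -0.011, 1.109, -0.083], TCP at [0.246, 0.628, 0.304] pointing down, gripper open.
Joint ranges: [-2.96, 2.96], [-0.34, 2.1], [-1.41, 1.46], [0.24, 2.44], [-1.37, 4.51], [0.17, 1.92], [-2.96, 2.96]. Speed limits (rad/s): [2.39, 2.39, 3.14, 3.14, 3.14, 3.14, 3.14].

## Interface

Orientations are given as a unit quaternion [w, x, y, z].
In Python, from cell import env, kin, camera, calibration, job gives the robot as it stands. The module is installed in compiled form; this text tells all that it offers. Calls block until the motion is done:
- env.reach(position, orientation): joint-space move of the TCP to a pose.
- env.movel(position, velocity=0.15, rot=None, stop_force=None): straight line of the TCP; rot=None keeps the orientation; velocity is the mean speed in m/s. With stop_force (N) it stops when the force on the tool has changed by that much, and returns True; else False.
- env.goto_joints(angles): joint-space move.
- env.grip(opening, f_grip=None): finger opening in m; f_grip is the grip in N (None keeps the last); returns when the fingers have stopped.
- env.dwell(seconds).
- kin.inverse_kinematics(position, orientation): joint angles nearest the present ones, or None.
- env.get_state(): the state.
- camera(name): name is "side" or "top"; returns (picture, depth): 480x640x3 uint8, blue, green, red; 480x640 float32, m along the optical axis (not along the pixel's ray), 0 where there is no reading.
- calibration(name): a dict with "fx", "fy", "cx", "cy" (pixels), "rvec" (rotation vector, rad) and "tvec" (3), from world to camera coordinates, as OpenCV has them. Camera axes: x right, y down, z forward; pixel columns grow to the right and rows downward; lengths in m; the calibration is good to about 2 mm. A picture is of the moment at which its call begins. calibration takes no time and is no camera call.
A pose or a line that the arm cannot do raises env.PlanningError and nothing moves.
- job.job_done(): hands the job in; it is judged then, once.
The state is a dict: "time": time; "qpos": joint angles; "joint_velocities": joint speeds; "joint_torque": joint torques, N m; "tcp_pos": TCP position; "orientation": TCP orientation; "force": force on the tool from outside, world axes, zero at the start; "torque": the same for the moment, N m; "opening": finger opening in m; "gripper_force": force on a finger pad.
Only numpy, scipy, OpenCV 4.12 (cv2) and the standard library are available. Lean on these libraries where they do the work, as an engineer would, in place of code of your own. Each camera call takes 0.05 s, during which the arm holds its last target. There are 200 camera calls.

## Working session

There is one attempt and no reset: what is moved stays moved. The work goes in short steps, each a Python script; the robot and the scene stay as the last script left them, time stands still between calls to the robot, and variables do not carry over. Pictures are saved under pics/ and viewed, at most 10 in all, crops included, and the job is handed in when it is done.

```bash
mkdir -p pics; cat > h.py <<'E'
import numpy as np, cv2
from cell import env, kin, camera, calibration, job
def cloud(name):
    im,d=camera(name); c=calibration(name)
    v,u=np.mgrid[0:480,0:640]
    P=np.stack([(u-c['cx'])/c['fx']*d,(v-c['cy'])/c['fy']*d,d],-1)
    R=cv2.Rodrigues(np.array(c['rvec'],float))[0]
    W=(P-np.array(c['tvec']).ravel())@R
    W[d==0]=np.nan
    return im,W
E
python3 - <<'E'
from h import *
for n in("top","side"):
    im,W=cloud(n); cv2.imwrite(f'pics/{n}0.png',im); np.savez(f'{n}0.npz',im=im,W=W)
s=env.get_state();print(s['time'],s['tcp_pos'],s['orientation'],s['opening'])
E
```

```text
0.1 [0.24631955 0.62801652 0.30303182] [-1.03028854e-04  1.85798539e-01  9.82587518e-01 -8.13405210e-04] 0.08546006449978279
```

View pics/top0.png

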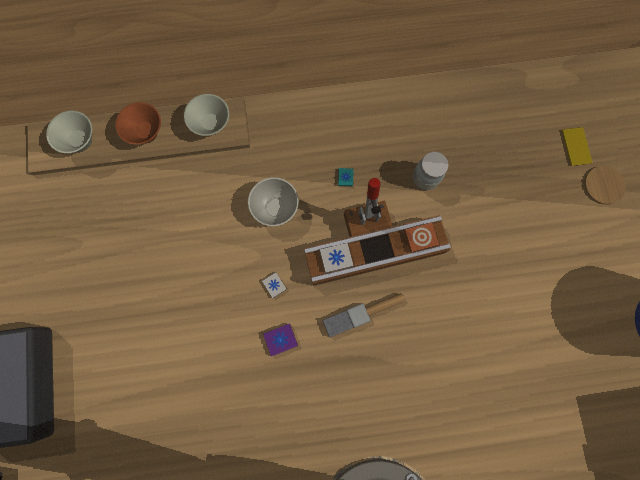

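View pics/side0.png

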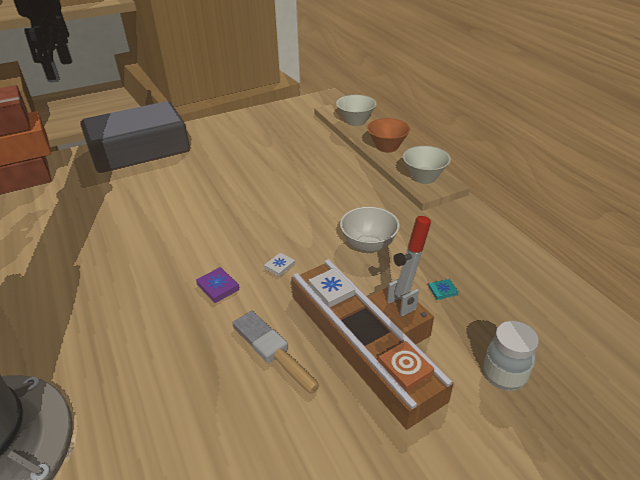

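Candidates in the top picture: the white block in the channel (336,257), the small white star block on the bench (274,285), the purple one (280,340) and the turquoise one (345,177). I choose (336,257): it is white, the larger of the two white ones, and lies in the channel opposite the terracotta block (422,237). The recess is at (378,247) and the red grip at (373,188). The bowl (273,203) is near the clamp.

```bash
python3 - <<'E'
from h import *
z=np.load('top0.npz');im,W=z['im'],z['W']
c=cv2.resize(im[160:300,230:470],None,fx=3.3,fy=3.3,interpolation=cv2.INTER_CUBIC);cv2.imwrite('pics/crop0.png',c)
for p in [(336,257),(422,237),(378,249),(373,188),(273,203),(432,163),(345,320),(395,303),(345,177)]: print(p,W[p[1],p[0]].round(4))
for n in('top','side'):
    z=np.load(n+'0.npz');im,W=z['im'],z['W'];hsv=cv2.cvtColor(im,cv2.COLOR_BGR2HSV)
    x,y,h=W[...,0],W[...,1],W[...,2]
    ctr=W[249,378] if n=='top' else ctr
    near=np.hypot(x-ctr[0],y-ctr[1])<.19
    S,V=hsv[...,1],hsv[...,2]
    m=near&(h>.047)&(h<.055)&(S<60)&(V>120)   # fences
    r=cv2.minAreaRect(W[m][:,:2].astype(np.float32));print(n,'fence',m.sum(),r,W[m][:,2].mean())
    for nm,mm in(('white',near&(h>.055)&(h<.064)&((S<50)&(V>120)|(hsv[...,0]>100)&(hsv[...,0]<130)&(S>80))),('terra',near&(h>.055)&(h<.064)&(hsv[...,0]<14)&(S>120)),('black',near&(V<45)&(h>.02)&(h<.048)),('red',near&(h>.07)&((hsv[...,0]<6)|(hsv[...,0]>174))&(S>150))):
        k,lab,st,_=cv2.connectedComponentsWithStats(mm.astype(np.uint8))
        if k<2: print(nm,0);continue
        b=lab==1+st[1:,4].argmax();Q=W[b]
        print(n,nm,b.sum(),cv2.minAreaRect(Q[:,:2].astype(np.float32)),Q.mean(0).round(4),Q.min(0).round(3),Q.max(0).round(3))
c=calibration('top');print(c)
E
```

```text
(336, 257) [0.5288 0.0126 0.0595]
(422, 237) [ 0.5465 -0.1721  0.0602]
(378, 249) [ 0.5367 -0.0795  0.0421]
(373, 188) [ 0.6224 -0.0629  0.2036]
(273, 203) [0.679  0.1321 0.0041]
(432, 163) [ 0.6968 -0.2155  0.084 ]
(345, 320) [0.3994 0.0103 0.0179]
(395, 303) [ 0.4204 -0.1001  0.0194]
(345, 177) [ 0.7148 -0.0368  0.0137]
top fence 902 ((0.5373004078865051, -0.0763738602399826), (0.0699194073677063, 0.2985634505748749), 6.185201168060303) 0.051865830398267324
top white 633 ((0.5297904014587402, 0.012412715703248978), (0.052025869488716125, 0.05910094827413559), 5.9437079429626465) [0.5285 0.0124 0.0602] [ 0.502 -0.019  0.055] [0.556 0.044 0.064]
top terra 381 ((0.5474802851676941, -0.1711461991071701), (0.05019049346446991, 0.060515835881233215), 6.944171905517578) [ 0.546  -0.1701  0.0597] [ 0.52  -0.204  0.055] [ 0.574 -0.139  0.064]
top black 682 ((0.5393247008323669, -0.07755950093269348), (0.05102672055363655, 0.06330808997154236), 6.325361251831055) [ 0.539  -0.0769  0.0412] [ 0.512 -0.11   0.035] [ 0.567 -0.044  0.047]
top red 194 ((0.6269893646240234, -0.06568615138530731), (
[... 519 characters left out ...]
64649963), (0.05137747898697853, 0.062054067850112915), 6.504303932189941) [ 0.5441 -0.175   0.0589] [ 0.518 -0.205  0.055] [ 0.575 -0.14   0.062]
side black 1 ((0.5160833597183228, -0.04712427034974098), (0.0, 0.0), 0.0) [ 0.5161 -0.0471  0.0387] [ 0.516 -0.047  0.039] [ 0.516 -0.047  0.039]
side red 499 ((0.6265967488288879, -0.06966909766197205), (0.028146928176283836, 0.020082488656044006), 18.767629623413086) [ 0.6235 -0.0725  0.1855] [ 0.613 -0.08   0.156] [ 0.642 -0.058  0.207]
{'fx': 462.0712565798654, 'fy': 462.0712565798654, 'cx': 315.45130003953216, 'cy': 241.3905350368142, 'rvec': array([ 1.97346977, -2.259004  ,  0.22572186]), 'tvec': array([0.12624579, 0.5561503 , 0.91511879])}
```

View pics/crop0.png

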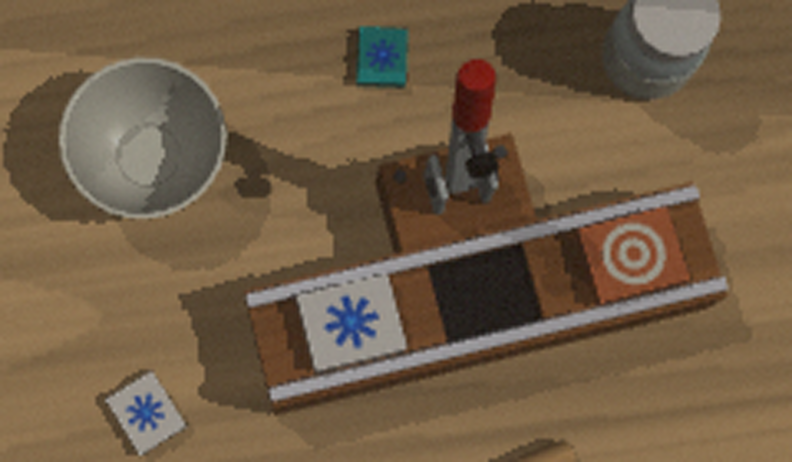

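The crop confirms it: a large white block with a blue star between the fences, on the bed's +y side. The recess is empty, the clamp is leaning back, and the terracotta block is on the far side. Now I push it from behind with closed fingers.

```bash
cat >> h.py <<'E'
O=np.array([.5382,-.0768]);YAW=np.radians(6.2)
EX=np.array([np.cos(YAW),np.sin(YAW)]);EY=np.array([-EX[1],EX[0]])
PHI=(YAW+np.pi/2)/2
Q=np.array([0,np.cos(PHI),np.sin(PHI),0])   # tool down, finger line along bed x
def tip(x,y,z): return np.r_[O+x*EX+y*EY, z+env.nose_length]
def bed(p): d=np.asarray(p)[:2]-O; return np.r_[d@EX,d@EY,p[2]-env.nose_length].round(4)
def st(msg):
    s=env.get_state();print(msg,'t',round(s['time'],2),'tip',bed(s['tcp_pos']),'F',np.round(s['force'],1),flush=True)
E
python3 - <<'E'
from h import *
env.grip(0.0)
env.reach(tip(-.008,.145,.13),Q);st('above')
env.movel(tip(-.008,.145,.049),.1,stop_force=8);st('down')
r=env.movel(tip(-.008,.115,.049),.04,stop_force=3);st(f'push1 {r}')
r=env.movel(tip(-.008,.060,.049),.05,stop_force=20);st(f'push2 {r}')
im,W=cloud('side');cv2.imwrite('pics/s1.png',cv2.resize(im[190:470,170:550],None,fx=2,fy=2))
E
```

```text
above t 3.12 tip [-0.0076  0.1464  0.1301] F [-0.1  0.  -0.2]
down t 4.08 tip [-0.0076  0.1449  0.0494] F [-0.1  0.   0.3]
push1 False t 4.97 tip [-0.008   0.1151  0.0489] F [-0.2  0.7  0.1]
push2 False t 6.22 tip [-0.008   0.0603  0.049 ] F [ 0.1  0.6 -0.8]
```

View pics/s1.png

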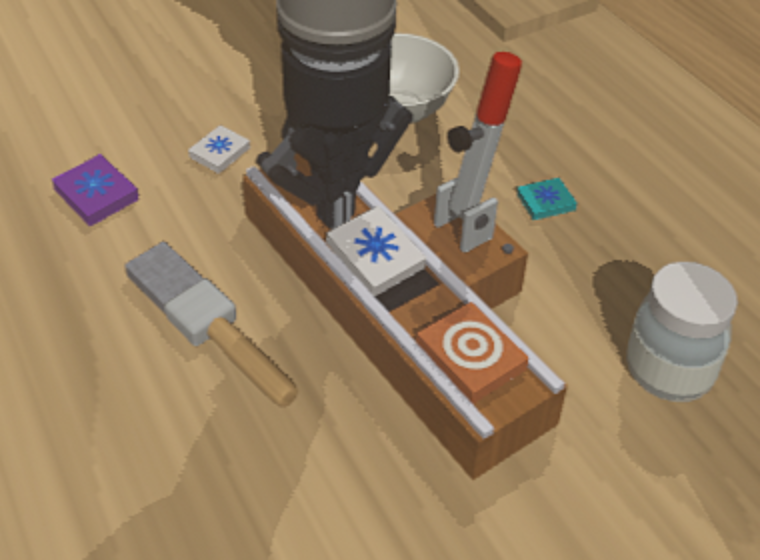

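The block is sliding with the fingertips behind it (about 345,205), and its front edge is over the recess. I continue with a guarded push.

```bash
python3 - <<'E'
from h import *
r=env.movel(tip(-.008,.034,.049),.03,stop_force=7);st(f'push3 {r}')
s=env.get_state();p=bed(s['tcp_pos'])
env.movel(tip(-.008,p[1]+.012,.049),.08)
env.movel(tip(-.008,.07,.20),.2);st('up')
env.movel(tip(-.06,.25,.25),.3)
for n in('top','side'):
    im,W=cloud(n);np.savez(n+'1.npz',im=im,W=W);cv2.imwrite(f'pics/{n}2.png',cv2.resize(im[190:470,250:550] if n=='side' else im[160:300,280:470],None,fx=2 if n=='side' else 3,fy=2 if n=='side' else 3))
    hsv=cv2.cvtColor(im,cv2.COLOR_BGR2HSV);B=(W[...,:2]-O)@np.stack([EX,EY],1);h=W[...,2]
    m=(abs(B[...,0])<.024)&(abs(B[...,1])<.06)&(h>.03)&(h<.07)&((hsv[...,1]<50)&(hsv[...,2]>110)|(hsv[...,0]>100)&(hsv[...,0]<130)&(hsv[...,1]>80))
    q=B[m];print(n,m.sum(),cv2.minAreaRect(q.astype(np.float32)),h[m].mean())
    A=np.c_[q,np.ones(len(q))];print(np.linalg.lstsq(A,h[m],rcond=None)[0])
    f=(abs(B[...,1])>.045)&(abs(B[...,1])<.06)&(abs(B[...,0])<.018);print('face z',np.nanmedian(h[f]))
E
```

```text
push3 True t 6.96 tip [-0.0077  0.0395  0.0489] F [0.9 1.4 0.8]
up t 8.17 tip [-0.0087  0.0699  0.1991] F [-0.3  0.3  0. ]
top 612 ((0.0001400969922542572, -0.0006503146141767502), (0.04785081371665001, 0.059587787836790085), 0.19714969396591187) 0.05497477661977236
[-0.00305937  0.00380661  0.05497771]
face z 0.045964237788813846
side 1070 ((-3.049895167350769e-05, -0.0037942081689834595), (0.04792411997914314, 0.11145234107971191), 0.002575520658865571) 0.053617904475037115
[0.00922646 0.03651718 0.05381075]
face z 0.04525814496201354
```

View pics/side2.png

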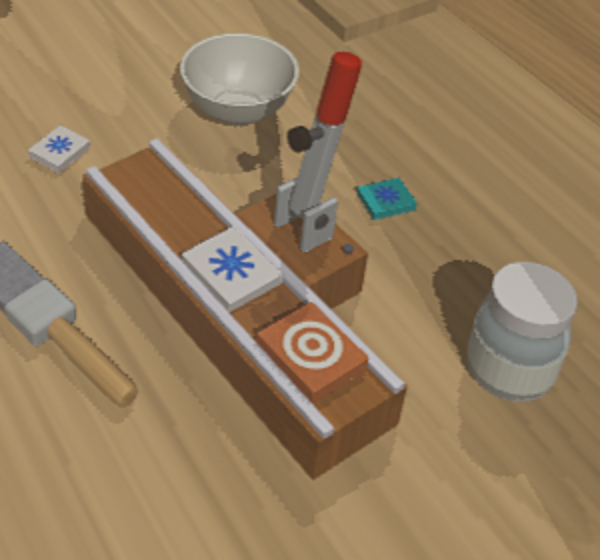

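It dropped in level, with its top about 9 mm above the face (blue star at 232,263). Now I press it down with the finger line along the bed, to keep the knuckles away from the clamp foot.

```bash
cat >> h.py <<'E'
P2=(YAW+np.pi)/2
Q2=np.array([0,np.cos(P2),np.sin(P2),0])   # finger line along bed y
E
python3 - <<'E'
from h import *
env.reach(tip(-.05,.0,.22),Q2);st('a')
env.movel(tip(-.006,0,.12),.15);st('b')
r=env.movel(tip(-.006,0,.063),.06,stop_force=5);st(f'c {r}')
r=env.movel(tip(-.006,0,.040),.02,stop_force=25);st(f'press {r}')
env.dwell(.3);st('hold')
env.movel(tip(-.006,0,.10),.1)
env.movel(tip(-.06,0,.25),.25)
env.movel(tip(-.06,.25,.25),.35);st('out')
for n in('top','side'):
    im,W=cloud(n);cv2.imwrite(f'pics/{n}3.png',cv2.resize(im[190:470,250:550] if n=='side' else im[160:300,280:470],None,fx=2 if n=='side' else 3,fy=2 if n=='side' else 3))
    B=(W[...,:2]-O)@np.stack([EX,EY],1);h=W[...,2]
    m=(abs(B[...,0])<.015)&(abs(B[...,1])<.022);f=(abs(B[...,1])>.04)&(abs(B[...,1])<.06)&(abs(B[...,0])<.015)
    print(n,np.nanmedian(h[m]),np.nanmedian(h[f]))
    hsv=cv2.cvtColor(im,cv2.COLOR_BGR2HSV)
    r=((hsv[...,0]<6)|(hsv[...,0]>174))&(hsv[...,1]>150)&(h>.12)&(abs(B[...,0])<.2)&(abs(B[...,1])<.08)
    b=np.c_[B[r],h[r]];print('red',b.mean(0),b.min(0),b.max(0))
E
```

```text
a t 10.92 tip [-4.99e-02  2.00e-04  2.20e-01] F [-0.6  0.3  0. ]
b t 11.79 tip [-0.0059 -0.0002  0.1205] F [ 0.3 -0.3 -0.1]
c False t 12.89 tip [-0.0057 -0.0001  0.0633] F [-0.2  0.9 -0.5]
press True t 13.78 tip [-0.0059 -0.      0.045 ] F [-2.   0.7  9.5]
hold t 14.07 tip [-0.0059 -0.0001  0.0451] F [-2.4  0.2  9.4]
out t 16.44 tip [-0.0602  0.2488  0.2489] F [-0.6 -0.5  0. ]
top 0.04643588759001274 0.045830886354791454
red [0.08755298 0.00154076 0.19320459] [ 0.07551627 -0.00914051  0.16217699] [0.10413195 0.01124383 0.20938925]
side 0.04534948326017189 0.04534290265352775
red [ 0.08521682 -0.00493978  0.18546039] [ 0.07416373 -0.01191185  0.15592045] [0.103325   0.01005784 0.20771711]
```

View pics/side3.png

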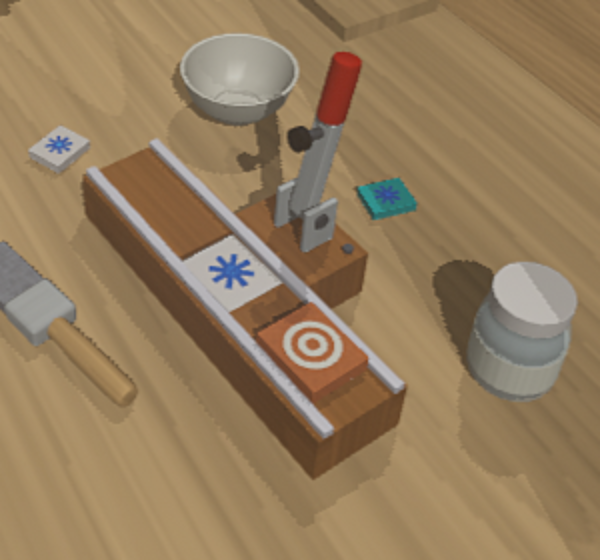

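The block is flush (star at 231,270 level with the face) and the clamp is still open. Next I push the arm over from behind.

```bash
python3 - <<'E'
from h import *
env.movel(tip(-.03,.15,.30),.35)
env.reach(tip(.16,.10,.30),Q2)
env.movel(tip(.16,0,.20),.25)
env.movel(tip(.155,0,.162),.15);st('behind')
r=env.movel(tip(.045,0,.162),.05,stop_force=15);st(f'push {r}')
env.dwell(.6);st('wait')
im,W=cloud('side');cv2.imwrite('pics/s4.png',cv2.resize(im[190:470,250:550],None,fx=2,fy=2))
E
```

```text
behind t 18.96 tip [0.1555 0.0014 0.1627] F [ 0.4 -0.2  0.1]
push False t 21.31 tip [0.0452 0.     0.162 ] F [ 1.1 -0.7  0.1]
wait t 21.91 tip [ 0.045 -0.     0.162] F [-0.1 -0.1 -0.4]
```

View pics/s4.png

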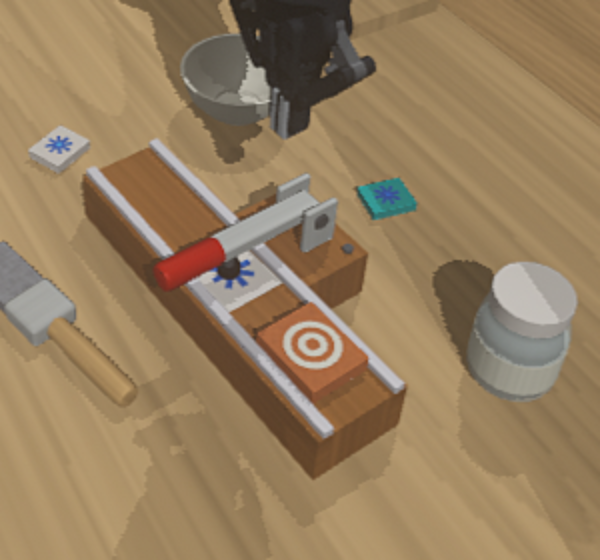

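The arm has fallen shut with its foot on the star (230,268) and the red grip at (190,262). I press the grip gently to seat it, back off and measure.

```bash
python3 - <<'E'
from h import *
env.movel(tip(-.034,0,.162),.2)
r=env.movel(tip(-.034,0,.080),.05,stop_force=10);st(f'seat {r}')
env.dwell(.3);st('')
env.movel(tip(-.034,0,.20),.15)
env.movel(tip(-.05,.25,.25),.35);env.dwell(.4);st('clear')
for n in('side','top'):
    im,W=cloud(n);B=(W[...,:2]-O)@np.stack([EX,EY],1);h=W[...,2]
    hsv=cv2.cvtColor(im,cv2.COLOR_BGR2HSV)
    r=((hsv[...,0]<6)|(hsv[...,0]>174))&(hsv[...,1]>150)&(h>.07)&(abs(B[...,0])<.2)&(abs(B[...,1])<.03)
    b=np.c_[B[r],h[r]];print(n,'red',b.mean(0).round(4),b.min(0).round(4),b.max(0).round(4))
    for lo,hi in((-.06,-.035),(-.035,-.012)):
        k=b[(b[:,0]>lo)&(b[:,0]<hi)];print(lo,np.percentile(k[:,2],90))
    m=(abs(B[...,0])<.02)&(abs(B[...,1])<.027)&(abs(B[...,1])>.016)&(h<.06);print('block z',np.nanmedian(h[m]))
    if n=='side':cv2.imwrite('pics/s5.png',cv2.resize(im[190:470,250:550],None,fx=2,fy=2))
E
```

```text
seat True t 23.89 tip [-0.034  -0.      0.0855] F [-2.9  0.1 11.9]
 t 24.19 tip [-0.0341  0.      0.0856] F [-2.5  1.   9.5]
clear t 26.39 tip [-0.0499  0.2493  0.2499] F [ 0.2 -0.6  0.5]
side red [-0.0403 -0.0039  0.0819] [-0.0641 -0.0112  0.0703] [-0.0117  0.0084  0.0884]
-0.06 0.08618698105432905
-0.035 0.08610910525586857
block z 0.04531518762818749
top red [-0.0373  0.0018  0.0846] [-0.0623 -0.0092  0.0768] [-0.0118  0.0111  0.0902]
-0.06 0.08756043114343874
-0.035 0.08746524843484715
block z 0.04607765901851052
```

View pics/s5.png

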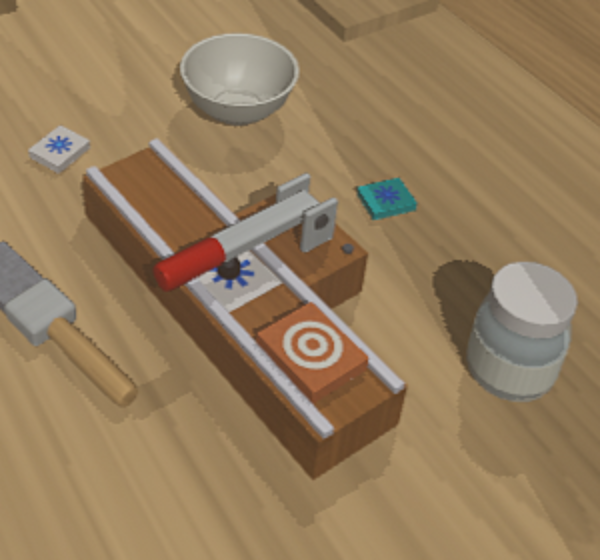

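The arm is level (grip top 86 mm along its length), the foot is on the flush block at (230,268), and the robot is clear. The other objects look unmoved.

```bash
python3 -c "
from h import *
print(job.job_done())"
```

```text
the job is handed in; nothing more can be done
None
```

The job is handed in at about 26 s of the 53 s allowed: the white star block is flush in the recess, the clamp is closed with its foot on the block, the robot is clear, and the terracotta block, bowl, jar and brush look unmoved in the final picture; the hand-in call returned no verdict.

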